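# Line up the microscope objectives by length

## Task

The microscope's four cleaned objectives have to be lined up before they go back on: stand one upright in the middle of each white mark on the black rail, in order of length, with the shortest on the mark next to the green block and the longest at the other end. Set each one down gently rather than dropping it, never let one tip over, and leave the amber glass dish where it is.

Things in the scene. Friction and masses are not known exactly. Their poses are not given: they have to be found in the camera images.
- objective_red: microscope objective with red ring, shortest of four: 34 mm tall, upright on its wide end; dark barrel 30 mm in diameter up to 26 mm (top 5 mm is the red ring, an annulus seen from above), then a slim silver nose; 60 to 260 g. Origin: centre of underside, z up. Stands in a loose row along world y; 35 mm or more free beside it along y, 45 mm along x
- objective_yellow: microscope objective with yellow ring, second shortest of four: 44 mm tall, upright on its wide end; dark barrel 30 mm in diameter up to 36 mm (top 5 mm is the yellow ring, an annulus seen from above), then a slim silver nose; 60 to 260 g. Origin: centre of underside, z up. Stands in a loose row along world y; 35 mm or more free beside it along y, 45 mm along x
- objective_blue: microscope objective with blue ring, second longest of four: 54 mm tall, upright on its wide end; dark barrel 30 mm in diameter up to 46 mm (top 5 mm is the blue ring, an annulus seen from above), then a slim silver nose; 60 to 260 g. Origin: centre of underside, z up. Stands in a loose row along world y; 35 mm or more free beside it along y, 45 mm along x
- objective_white: microscope objective with white ring, longest of four: 64 mm tall, upright on its wide end; dark barrel 30 mm in diameter up to 56 mm (top 5 mm is the white ring, an annulus seen from above), then a slim silver nose; 60 to 260 g. Origin: centre of underside, z up. Stands in a loose row along world y; 35 mm or more free beside it along y, 45 mm along x
- mark_a: one of four identical white discs, 44 mm in diameter, 2 mm thick, in a straight row 68 mm apart on a fixed black rail (60 mm wide, 370 mm long, top 10 mm above the table). Origin: centre of its underside; its top is 12 mm above the table; y axis along the rail, x across it. Fixed. Its letter says nothing of its place in the row, which changes from start to start
- mark_b: one of four identical white discs, 44 mm in diameter, 2 mm thick, in a straight row 68 mm apart on a fixed black rail (60 mm wide, 370 mm long, top 10 mm above the table). Origin: centre of its underside; its top is 12 mm above the table; y axis along the rail, x across it. Fixed. Its letter says nothing of its place in the row, which changes from start to start
- mark_c: one of four identical white discs, 44 mm in diameter, 2 mm thick, in a straight row 68 mm apart on a fixed black rail (60 mm wide, 370 mm long, top 10 mm above the table). Origin: centre of its underside; its top is 12 mm above the table; y axis along the rail, x across it. Fixed. Its letter says nothing of its place in the row, which changes from start to start
- mark_d: one of four identical white discs, 44 mm in diameter, 2 mm thick, in a straight row 68 mm apart on a fixed black rail (60 mm wide, 370 mm long, top 10 mm above the table). Origin: centre of its underside; its top is 12 mm above the table; y axis along the rail, x across it. Fixed. Its letter says nothing of its place in the row, which changes from start to start
- green_block: green block fixed on the rail at the end of the row where the order begins, 55 mm from the centre of the nearest mark: 40 mm across the rail, 24 mm along it, 18 mm high (top 28 mm above the table). A like grey block stands at the other end; the two change ends from start to start. Origin: centre of its underside
- dish: small open dish of amber glass, 60 mm in diameter, 15 mm high, loose, on the table in the row of objectives; to be left where it is. Origin: centre of its underside. A plain black eyepiece without a ring (34 mm in diameter, 42 mm tall, not part of the job) also stands in that row

How it is judged:
By the outcome, as a careful person would: the job done as asked, in the order asked, and still so for the second after the job is handed in, with the robot touching nothing.
It also fails if it takes over 96 s, if anything falls off the work surface, if the arm or the gripper's body presses on something with over 40 N, if the wrist force passes 120 N, or if a joint passes its speed limit or range.

## Robot

A 7-joint arm with a two-finger parallel gripper is mounted at the origin on the work surface. World frame = base frame: x ahead of the robot, y to its left, z up, the work surface at z = 0. Lengths are in m, angles in rad, forces in N, time in s.
With the tool pointing down it reaches from about 0.4 to 0.875 m from the base axis. Payload 19.3 kg.
Tool frame: the origin (TCP) lies midway between the tips of the shut fingers; the grasp point (between the pads) lies 19 mm behind it (r.pinch_z is the distance from the TCP to the grasp point, in m); z points along the fingers, y is the line along which they close (so a half turn about z gives the same grasp; the last joint's range is limited). The gripper opens to 85 mm and grips with 20 to 120 N. Pads are 22 mm wide; open, the fingers measure 114 mm over their backs; the gripper's body (76 mm by 85 mm) begins 54 mm behind the grasp point. The pads swing forward as they close: fully open they stand 13 mm farther back than shut.
Start: joints at [1.088, 0.521, -0.036, 1.599, 0.021, 1.021, -0.113], TCP at [0.251, -0.573, 0.231] pointing down, gripper open.
Joint ranges: [-2.91, 2.91], [-0.3, 2.13], [-1.5, 1.42], [0.17, 2.43], [-1.26, 4.41], [0.16, 1.93], [-2.52, 2.52]. Speed limits (rad/s): [1.89, 1.89, 2.39, 2.39, 3.01, 3.01, 3.01].

## Interface

Orientations are given as [roll, pitch, yaw] about the fixed x, y, z axes, in that order (R = Rz(yaw) Ry(pitch) Rx(roll)).
In Python, from rig import r gives the robot as it stands.
- The arm moves only by the shell command python3 -m jog 'ROWS' [FORCE]. ROWS is JSON, one flat list of numbers, 7 for each row, row after row: the shift along the tool's x, y, z in mm, then the turn, a rotation vector about the tool's x, y, z in rad, then the opening, from 0 (shut) to 1 (fully open). In form: [tx, ty, tz, rx, ry, rz, hand, tx, ty, tz, rx, ry, rz, hand, ...]. A call has 1 to 20 rows; each row shifts and turns the commanded pose from where the row before left it, along the tool's axes as they then stand; what a row does not reach is not made up. A row lasts 1/12 s, in which the tool goes at most 41.7 mm and 7.16 degrees, less where a joint would pass 70% of its speed; a pose out of reach is approached as far as the arm can. A call with a gripper value outside its range is refused whole. The fingers move at their own pace and stop on an object; FORCE is the grip in N (left out, the last holds). Time passes only in rows, so rows that do not move let the fingers close. It gives the time, the measured TCP pose, the force, the opening and the grip force at its end, in the units of the state.
- r.get_state(): the state, without advancing time (a new reading comes with each control period).
- r.camera(name): name is "scene" or "top" or "wrist"; returns the picture (480x640x3 uint8, red, green, blue); there is no depth.
- r.get_calibration(name): a dict with "K" (3x3 intrinsics, pixels), "world_from_camera" (4x4, takes a point from camera to world coordinates). Camera axes: x right, y down, z forward; pixel columns grow to the right and rows downward; lengths in m; the calibration is good to about 2 mm. A picture is of the moment at which its call begins: read the wrist's pose just before it. get_calibration takes no time and is no camera call; for the wrist camera it gives the pose at the moment of the call.
- r.close_job(): hands the job in; it is judged then, once.
The state is a dict: "t": time; "joints": joint angles; "qd": joint speeds; "joint_efforts": joint torques, N m; "ee_pos": TCP position; "eef_rot": TCP orientation; "ft_force": force on the tool from outside, world axes, zero at the start; "torque": the same for the moment, N m; "width": finger opening in m; "gripper_force": force on a finger pad.
Only numpy, scipy, OpenCV 4.12 (cv2) and the standard library are available. Lean on these libraries where they do the work, as an engineer would, in place of code of your own. Each camera call takes 0.05 s, during which the arm holds its last target. There are 200 camera calls.

## Working session

There is one attempt and no reset: what is moved stays moved. The work goes in short steps, Python scripts to look and compute and a shell command to move; the robot and the scene stay as the last step left them, time stands still between calls to the robot, and variables do not carry over. Pictures are saved under pics/ and viewed, at most 14 in all, crops included, and the job is handed in when it is done.

```bash
ls; mkdir -p pics; python3 - <<'E'
from rig import r
import cv2,numpy as np
s=r.get_state()
print(s)
for n in("top","scene"):
    im=r.camera(n);cv2.imwrite(f"pics/{n}0.png",im[:,:,::-1]);c=r.get_calibration(n);print(n,np.array(c["K"]).round(1).tolist(),np.array(c["world_from_camera"]).round(4).tolist())
E
```

```text
pics
{'t': 0.0, 'joints': array([ 1.08778166,  0.52201211, -0.03633707,  1.59999592,  0.02118713,
        1.02110743, -0.11282527]), 'qd': array([ 6.15077127e-05, -8.65038652e-04,  1.01435887e-04,  1.76789341e-03,
        6.65124982e-04, -1.07782897e-04,  6.75327799e-04]), 'joint_efforts': array([-2.76066726e-05, -9.27105618e+01,  1.97877891e+00, -3.69929016e+01,
        1.76877104e-02,  8.04433163e-03, -9.26407938e-05]), 'ee_pos': array([ 0.25058252, -0.57219944,  0.23073113]), 'eef_rot': array([-3.14045619e+00,  6.58095063e-05,  4.12780903e-01]), 'ft_force': array([-0.05968001,  0.10798751,  1.11742738]), 'torque': array([-0.02129636, -0.0277799 ,  0.01030407]), 'gripper_force': 0.0, 'width': 0.08517334775768141}
top [[480.6, 0.0, 313.8], [0.0, 480.6, 245.1], [0.0, 0.0, 1.0]] [[0.0053, -0.9933, 0.1151, 0.4633], [-0.9999, -0.0034, 0.0162, -0.0165], [-0.0157, -0.1152, -0.9932, 1.0752], [0.0, 0.0, 0.0, 1.0]]
scene [[610.1, 0.0, 319.4], [0.0, 610.1, 239.6], [0.0, 0.0, 1.0]] [[-0.6742, 0.5596, -0.4819, 1.0796], [0.7385, 0.5052, -0.4465, 0.468], [-0.0064, -0.657, -0.7539, 0.8548], [0.0, 0.0, 0.0, 1.0]]
```

View pics/top0.png

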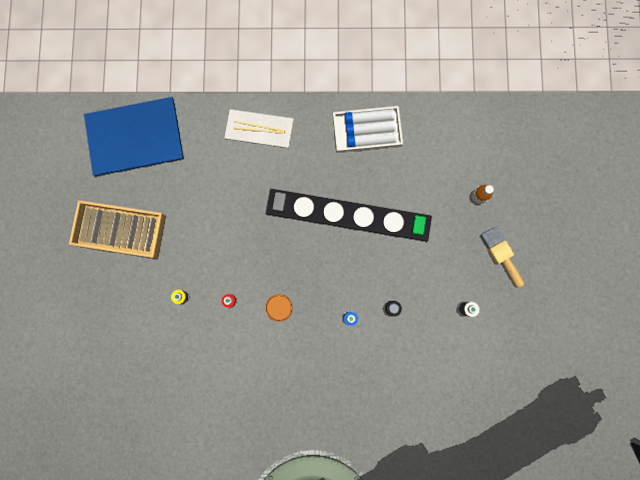

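View pics/scene0.png

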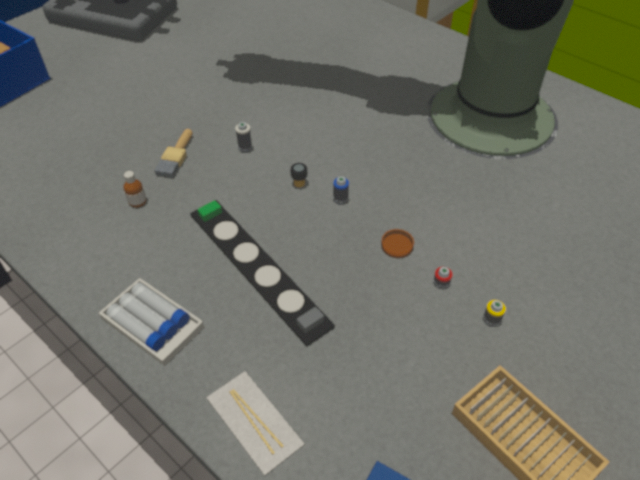

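Top view: yellow (179,297), red (228,301), dish (279,308), blue (351,319), eyepiece (393,309), white (471,309). The marks run from (304,207) to (394,222), with the green block at (419,226). The scene view agrees: the green block is at the far end of the rail near the white objective.

```bash
cat > h.py <<'E'
import cv2,numpy as np
from rig import r
from scipy.spatial.transform import Rotation as Rn
def ray(c,px,z):
    K=np.array(c["K"]);T=np.array(c["world_from_camera"])
    d=T[:3,:3]@np.linalg.inv(K)@np.array([px[0],px[1],1.]);o=T[:3,3]
    return o+d*(z-o[2])/d[2]
def pix(c,p):
    K=np.array(c["K"]);T=np.array(c["world_from_camera"]);q=K@(T[:3,:3].T@(np.array(p)-T[:3,3]));return q[:2]/q[2]
H=dict(red=.026,yellow=.036,blue=.046,white=.056)
def blobs(m,lo,hi):
    n,l,st,ce=cv2.connectedComponentsWithStats(m.astype(np.uint8))
    return [(ce[i],st[i][4],cv2.minEnclosingCircle(np.argwhere(l==i)[:,::-1].astype(np.float32))) for i in range(1,n) if lo<=st[i][4]<=hi]
def masks(im):
    h=cv2.cvtColor(im,cv2.COLOR_RGB2HSV);a,s,v=[h[...,i].astype(int) for i in range(3)]
    return dict(red=((a<6)|(a>172))&(s>150)&(v>80),yellow=(a>22)&(a<36)&(s>150)&(v>100),blue=(a>100)&(a<125)&(s>130)&(v>80),
      white=(s<40)&(v>190),green=(a>50)&(a<75)&(s>150))
def go(x,y,z,yaw=None):
    "shift in tool axes (mm) and turn to target"
    s=r.get_state();R=Rn.from_euler('xyz',s["eef_rot"])
    d=R.inv().apply(np.array([x,y,z])-s["ee_pos"])*1000
    print("shift",d.round(1),"" if yaw is None else (R.inv()*Rn.from_euler('xyz',[np.pi,0,yaw])).as_rotvec().round(3))
E
python3 - <<'E'
from h import *
for n in("top","scene"):
    im=cv2.imread(f"pics/{n}0.png")[:,:,::-1].copy();c=r.get_calibration(n);M=masks(im)
    for k in M:
        for ce,a,mc in blobs(M[k],15,900):
            z=H.get(k,.028)
            if k=="white" and a>300: z=.012
            print(n,k,a,np.round(ce,1),"w(centroid)",ray(c,ce,z)[:2].round(4),"w(circ)",ray(c,mc[0],z)[:2].round(4),round(mc[1],1))
E
```

```text
top red 93 [228.8 300.3] w(centroid) [0.4634 0.1849] w(circ) [0.4637 0.1865] 7.1
top yellow 103 [178.6 296.5] w(centroid) [0.471  0.2918] w(circ) [0.4721 0.2932] 7.3
top blue 247 [349.6 129.2] w(centroid) [ 0.8414 -0.0777] w(circ) [ 0.8418 -0.0797] 17.2
top blue 93 [350.1 318.2] w(centroid) [ 0.4273 -0.0773] w(circ) [ 0.4273 -0.0778] 7.1
top white 268 [ 4.1 13.4] w(centroid) [1.1123 0.7109] w(circ) [1.1108 0.7099] 14.7
top white 878 [25.9 13.8] w(centroid) [1.139  0.6899] w(circ) [1.1398 0.6896] 20.9
top white 893 [58.4 14. ] w(centroid) [1.1382 0.6116] w(circ) [1.1394 0.6127] 20.9
top white 868 [91.1 13.5] w(centroid) [1.139  0.5333] w(circ) [1.1391 0.5335] 20.9
top white 882 [189.2  13.4] w(centroid) [1.1381 0.299 ] w(circ) [1.138  0.2994] 20.9
top white 883 [222.1  13.4] w(centroid) [1.1377 0.2207] w(circ) [1.1376 0.221 ] 20.9
top white 889 [255.2  13.5] w(centroid) [1.1373 0.1423] w(circ) [1.1385 0.1427] 20.6
top white 879 [288.   13.5] w(centroid) [1.1369 0.0646] w(circ) [1.1381 0.0646] 20.6
top white 895 [321.5  13.5] w(centroid) [ 1.1365 -0.0144] w(circ) [ 1.1365 -0.0145] 20.6
[... 2174 characters left out ...]

scene yellow 132 [495. 310.] w(centroid) [0.4776 0.295 ] w(circ) [0.4726 0.2933] 9.4
scene blue 555 [13.1 37. ] w(centroid) [ 0.5794 -1.0282] w(circ) [ 0.5819 -1.0278] 22.2
scene blue 23 [45.3 77.4] w(centroid) [ 0.6196 -0.8128] w(circ) [ 0.6188 -0.8174] 3.8
scene blue 53 [33.7 84.6] w(centroid) [ 0.6523 -0.8073] w(circ) [ 0.6535 -0.8063] 7.6
scene blue 51 [340.3 185.3] w(centroid) [ 0.4344 -0.0741] w(circ) [ 0.4292 -0.0778] 6.7
scene blue 544 [165.1 329.8] w(centroid) [ 0.8618 -0.0641] w(circ) [ 0.8599 -0.0654] 24.3
scene blue 370 [384.3 473.6] w(centroid) [0.8071 0.328 ] w(circ) [0.8094 0.3351] 19.5
scene green 168 [208.9 208.3] w(centroid) [ 0.6327 -0.2292] w(circ) [ 0.6338 -0.2276] 10.4
```

```bash
python3 -c "
from h import *
go(.448,-.331,.13,1.404)"
```

```text
shift [ 277.6 -141.7  100.9] [-0.001 -0.    -0.991]
```

```bash
python3 -m jog '[28,-14,10,0,0,0,1, 28,-14,10,0,0,0,1, 28,-14,10,0,0,0,1, 28,-14,10,0,0,0,1, 28,-14,10,0,0,0,1, 28,-14,10,0,0,0,1, 28,-14,10,0,0,0,1, 28,-14,10,0,0,0,1, 28,-14,10,0,0,0,1, 26,-15,10,0,0,0,1, 0,0,0,0,0,-0.11,1, 0,0,0,0,0,-0.11,1, 0,0,0,0,0,-0.11,1, 0,0,0,0,0,-0.11,1, 0,0,0,0,0,-0.11,1, 0,0,0,0,0,-0.11,1, 0,0,0,0,0,-0.11,1, 0,0,0,0,0,-0.11,1, 0,0,0,0,0,-0.11,1, 0,0,0,0,0,0,1]' 40; python3 - <<'E'
from h import *
go(.448,-.331,.13,1.404)
c=r.get_calibration("wrist");im=r.camera("wrist");cv2.imwrite("pics/w1.png",im[:,:,::-1])
print(np.array(c["world_from_camera"]).round(3).tolist(), pix(c,[.448,-.331,.056]))
E
```

```text
t: 1.77
ee_pos: [0.4485, -0.3319, 0.131]
eef_rot: [-3.141, -0.0, 1.408]
ft_force: [0.6, 0.6, 0.2]
width: 0.0859
gripper_force: 0.0
shift [ 0.8 -0.7  1. ] [-0.    -0.     0.004]
[[0.987, -0.154, -0.049, 0.461], [-0.162, -0.942, -0.294, -0.258], [-0.001, 0.298, -0.955, 0.274], [0.0, 0.0, 0.0, 1.0]] [319.8562442  248.19899166]
```

View pics/w1.png

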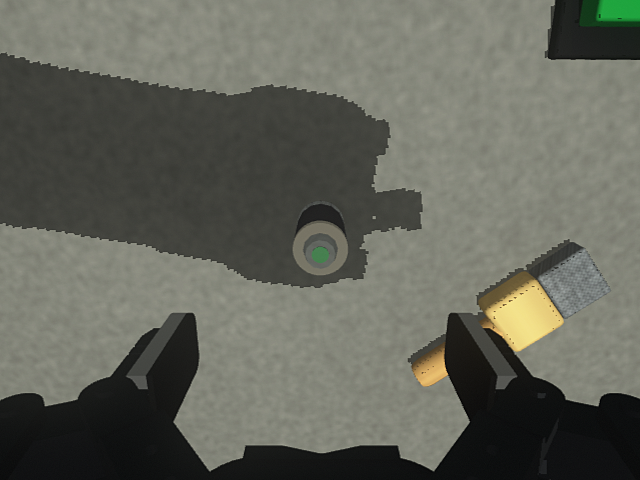

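The white ring is at about (320,247), where the estimate predicted it, and nothing is near the fingers. Descending and gripping.

```bash
python3 -m jog '[1,-1,25,0,0,0,1, 0,0,25,0,0,0,1, 0,0,25,0,0,0,1, 0,0,20,0,0,0,1, 0,0,14,0,0,0,1, 0,0,0,0,0,0,1, 0,0,0,0,0,0,0, 0,0,0,0,0,0,0, 0,0,0,0,0,0,0, 0,0,0,0,0,0,0, 0,0,0,0,0,0,0, 0,0,0,0,0,0,0, 0,0,0,0,0,0,0]' 40
```

```text
t: 2.9
ee_pos: [0.4484, -0.331, 0.0232]
eef_rot: [3.14, 0.001, 1.402]
ft_force: [-2.1, 1.5, 9.7]
width: 0.029
gripper_force: 38.7
```

```bash
python3 -m jog '[0,0,-8,0,0,0,0, 0,0,-20,0,0,0,0, 0,0,-25,0,0,0,0, 0,0,-25,0,0,0,0, 0,0,-20,0,0,0,0, 0,0,-10,0,0,0,0]'; python3 -m jog '[15,6,0,0,0,0,0, 25,11,0,0,0,0,0, 30,13,0,0,0,0,0, 30,13,0,0,0,0,0, 30,13,0,0,0,0,0, 30,13,0,0,0,0,0, 30,13,0,0,0,0,0, 30,13,0,0,0,0,0, 30,13,0,0,0,0,0, 30,13,0,0,0,0,0, 30,13,0,0,0,0,0, 30,12,0,0,0,0,0, 25,10,0,0,0,0,0, 15,6,0,0,0,0,0, 9,4,0,0,0,0,0, 0,0,0,0,0,0,0, 0,0,0,0,0,0,0]'; python3 - <<'E'
from h import *
go(.6738,.0252,.0352,1.404)
c=r.get_calibration("wrist");im=r.camera("wrist");cv2.imwrite("pics/w2.png",im[:,:,::-1])
for p in[(.6738,.0252),(.6626,-.0419)]:print(pix(c,[*p,.012]))
E
```

```text
t: 3.4
ee_pos: [0.4487, -0.3312, 0.1333]
eef_rot: [3.139, 0.001, 1.402]
ft_force: [0.9, -0.5, -1.5]
width: 0.0292
gripper_force: 39.7
t: 4.82
ee_pos: [0.6762, 0.0243, 0.1299]
eef_rot: [-3.141, 0.001, 1.403]
ft_force: [-0.4, -0.8, -1.8]
width: 0.0292
gripper_force: 39.7
shift [ 0.6 -2.5 94.7] [-0.001  0.001 -0.001]
[317.19663322 226.53454152]
[317.73502554 322.02838685]
```

View pics/w2.png

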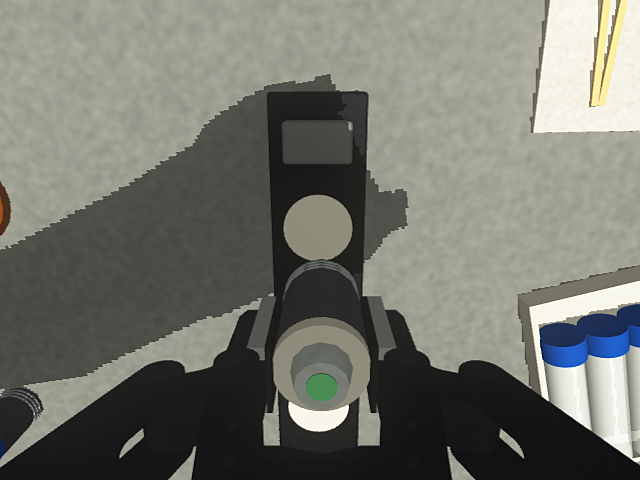

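The mark is at about (318,227), within 1 px of the prediction, and the white objective hangs straight in the fingers. Lowering.

```bash
python3 -m jog '[1,-2,20,0,0,0,0, 0,-1,25,0,0,0,0, 0,0,20,0,0,0,0, 0,0,15,0,0,0,0, 0,0,8,0,0,0,0, 0,0,3,0,0,0,0, 0,0,1,0,0,0,0, 0,0,0,0,0,0,0, 0,0,0,0,0,0,0]'; python3 -c "
from h import *
go(.6738,.0252,.0352)"
```

```text
t: 5.62
ee_pos: [0.6745, 0.0265, 0.0393]
eef_rot: [3.14, -0.0, 1.403]
ft_force: [0.9, 0.2, -1.8]
width: 0.0293
gripper_force: 39.7
shift [-1.4 -0.5  4.1]
```

```bash
python3 -m jog '[-1,-0.5,1,0,0,0,0, 0,0,1,0,0,0,0, 0,0,1,0,0,0,0, 0,0,0.5,0,0,0,0, 0,0,0,0,0,0,0, 0,0,0,0,0,0,0]'
```

```text
t: 6.12
ee_pos: [0.6734, 0.0257, 0.0353]
eef_rot: [3.141, 0.0, 1.403]
ft_force: [-2.9, -0.1, 6.7]
width: 0.0291
gripper_force: 40.5
```

```bash
python3 -m jog '[0,0,0,0,0,0,0.4, 0,0,0,0,0,0,0.45, 0,0,0,0,0,0,0.6, 0,0,0,0,0,0,0.8, 0,0,0,0,0,0,1, 0,0,0,0,0,0,1, 0,0,0,0,0,0,1, 0,0,-10,0,0,0,1, 0,0,-20,0,0,0,1, 0,0,-25,0,0,0,1, 0,0,-25,0,0,0,1, 0,0,-15,0,0,0,1, 0,0,0,0,0,0,1]'; python3 - <<'E'
from h import *
go(.4275,-.078,.12,1.404)
c=r.get_calibration("wrist");im=r.camera("wrist");cv2.imwrite("pics/w3.png",im[:,:,::-1])
for z in (.068,.076):print(pix(c,[.6738,.0252,z]))
E
```

```text
t: 7.2
ee_pos: [0.675, 0.0258, 0.1343]
eef_rot: [3.136, -0.001, 1.403]
ft_force: [0.6, 0.4, 0.1]
width: 0.0857
gripper_force: 0.0
shift [-143.8 -226.6   12.9] [ 0.005 -0.001 -0.001]
[318.33022433 256.65735903]
[318.30002898 262.08653392]
```

View pics/w3.png

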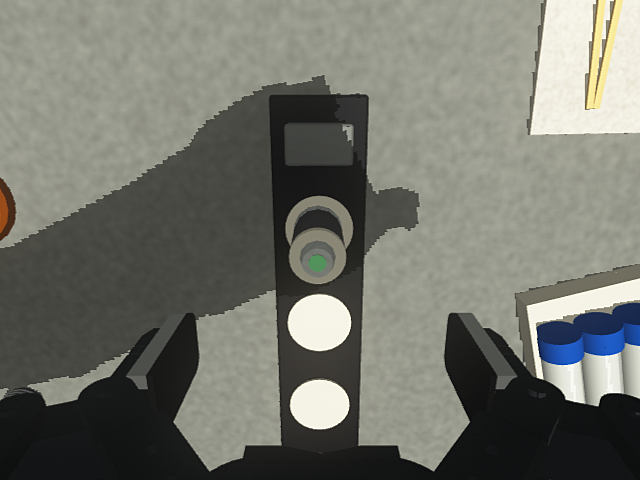

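White stands on mark 4, ring at (317,255) against a predicted (318,256.7). Next is blue.

```bash
python3 -m jog '[-10,-16,0,0,0,0,1, -16,-25,0,0,0,0,1, -19,-30,0,0,0,0,1, -19,-30,0,0,0,0,1, -19,-30,0,0,0,0,1, -19,-30,0,0,0,0,1, -16,-25,0,0,0,0,1, -12,-20,4,0,0,0,1, -9,-14,5,0,0,0,1, -5,-7,5,0,0,0,1, 0,0,0,0,0,0,1, 0,0,0,0,0,0,1]'; python3 - <<'E'
from h import *
c=r.get_calibration("wrist");im=r.camera("wrist");cv2.imwrite("pics/w4.png",im[:,:,::-1])
for ce,a,mc in blobs(masks(im)["blue"],200,9000):print(a,mc,ray(c,mc[0],.046))
go(.4275,-.078,.017,1.404)
E
```

```text
t: 8.25
ee_pos: [0.4259, -0.0781, 0.1157]
eef_rot: [-3.142, -0.0, 1.403]
ft_force: [0.3, 0.1, -0.4]
width: 0.0855
gripper_force: 0.0
1330 ((323.3277893066406, 254.26434326171875), 27.923311233520508) [ 0.42698733 -0.0791161   0.046     ]
shift [-0.   1.  98.8] [ 0.    -0.001 -0.001]
```

```bash
python3 -m jog '[-0.5,1,25,0,0,0,1, 0,0,25,0,0,0,1, 0,0,20,0,0,0,1, 0,0,18,0,0,0,1, 0,0,10,0,0,0,1, 0,0,0,0,0,0,1, 0,0,0,0,0,0,0, 0,0,0,0,0,0,0, 0,0,0,0,0,0,0, 0,0,0,0,0,0,0, 0,0,0,0,0,0,0, 0,0,0,0,0,0,0, 0,0,0,0,0,0,0]' 40; python3 -c "
from h import *
go(.6626,-.0419,.12,1.404)"
```

```text
t: 9.38
ee_pos: [0.4267, -0.0791, 0.0185]
eef_rot: [3.14, -0.0, 1.403]
ft_force: [-1.8, -0.9, 11.4]
width: 0.029
gripper_force: 38.6
shift [  76.2  226.4 -101.2] [ 0.001 -0.    -0.001]
```

```bash
python3 -m jog '[0,0,-8,0,0,0,0, 0,0,-20,0,0,0,0, 0,0,-25,0,0,0,0, 0,0,-25,0,0,0,0, 0,0,-20,0,0,0,0, 0,0,-5,0,0,0,0, 4,12,0,0,0,0,0, 7,22,0,0,0,0,0, 10,30,0,0,0,0,0, 10,30,0,0,0,0,0, 10,30,0,0,0,0,0, 10,30,0,0,0,0,0, 10,28,0,0,0,0,0, 7,20,0,0,0,0,0, 5,14,0,0,0,0,0, 3,8,0,0,0,0,0, 0,2,0,0,0,0,0, 0,0,0,0,0,0,0, 0,0,0,0,0,0,0]'; python3 - <<'E'
from h import *
go(.6626,-.0419,.0305,1.404)
c=r.get_calibration("wrist");im=r.camera("wrist");cv2.imwrite("pics/w5.png",im[:,:,::-1])
print(pix(c,(.6626,-.0419,.012)))
E
```

```text
t: 10.97
ee_pos: [0.6609, -0.0423, 0.1207]
eef_rot: [-3.141, 0.0, 1.402]
ft_force: [0.4, -0.4, -1.9]
width: 0.0288
gripper_force: 39.8
shift [ 0.7  1.7 90.2] [-0.001  0.    -0.002]
[323.86300339 230.46209126]
```

```bash
python3 -m jog '[1,2,20,0,0,0,0, 0,0,25,0,0,0,0, 0,0,20,0,0,0,0, 0,0,12,0,0,0,0, 0,0,6,0,0,0,0, 0,0,3,0,0,0,0, 0,0,1,0,0,0,0, 0,0,1,0,0,0,0, 0,0,1,0,0,0,0, 0,0,0,0,0,0,0, 0,0,0,0,0,0,0]'; python3 -c "
from h import *
go(.6626,-.0419,.0305)"
```

```text
t: 11.93
ee_pos: [0.6642, -0.0412, 0.0323]
eef_rot: [3.141, -0.0, 1.403]
ft_force: [-0.6, -1.1, -1.3]
width: 0.0287
gripper_force: 39.8
shift [-0.9 -1.4  1.8]
```

```bash
python3 -m jog '[-1,-1,0.5,0,0,0,0, 0,0,0.5,0,0,0,0, 0,0,0.5,0,0,0,0, 0,0,0.5,0,0,0,0, 0,0,0,0,0,0,0, 0,0,0,0,0,0,0]'
```

```text
t: 12.43
ee_pos: [0.6628, -0.0422, 0.0306]
eef_rot: [3.141, 0.0, 1.403]
ft_force: [-5.4, 0.2, 12.5]
width: 0.0288
gripper_force: 41.4
```

```bash
python3 -m jog '[0,0,-0.3,0,0,0,0.4, 0,0,0,0,0,0,0.45, 0,0,0,0,0,0,0.6, 0,0,0,0,0,0,0.8, 0,0,0,0,0,0,1, 0,0,0,0,0,0,1, 0,0,0,0,0,0,1, 0,0,-10,0,0,0,1, 0,0,-20,0,0,0,1, 0,0,-25,0,0,0,1, 0,0,-25,0,0,0,1, 0,0,-15,0,0,0,1, 0,0,-5,0,0,0,1, 0,0,0,0,0,0,1]'; python3 - <<'E'
from h import *
c=r.get_calibration("wrist");im=r.camera("wrist");cv2.imwrite("pics/w6.png",im[:,:,::-1])
for ce,a,mc in blobs(masks(im)["blue"],200,9000):print(a,mc,ray(c,mc[0],.058))
go(.4725,.2935,.12,1.404)
E
```

```text
t: 13.6
ee_pos: [0.6635, -0.0421, 0.1318]
eef_rot: [3.139, -0.0, 1.403]
ft_force: [0.1, 0.3, -0.5]
width: 0.0859
gripper_force: 0.0
1298 ((319.7234802246094, 249.93971252441406), 27.577177047729492) [ 0.66295441 -0.0418538   0.058     ]
1966 ((599.0, 249.5), 43.26960372924805) [ 0.81136504 -0.06684621  0.058     ]
shift [ 299.1 -243.8   10.2] [ 0.001  0.    -0.001]
```

View pics/w6.png

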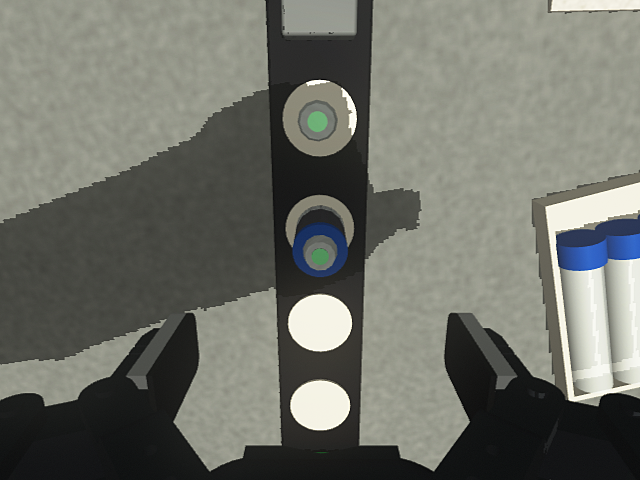

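Blue is centred on mark 3 (ring at (320,250) → 0.6630, −0.0419), and white is still upright at (318,118). Next is yellow.

```bash
python3 -m jog '[12,-10,0,0,0,0,1, 22,-18,0,0,0,0,1, 28,-23,0,0,0,0,1, 28,-23,0,0,0,0,1, 28,-23,0,0,0,0,1, 28,-23,0,0,0,0,1, 28,-23,0,0,0,0,1, 28,-23,0,0,0,0,1, 28,-23,0,0,0,0,1, 25,-20,0,0,0,0,1, 20,-16,4,0,0,0,1, 13,-10,4,0,0,0,1, 8,-6,4,0,0,0,1, 3,-3,0,0,0,0,1, 0,0,0,0,0,0,1, 0,0,0,0,0,0,1]'; python3 - <<'E'
from h import *
c=r.get_calibration("wrist");im=r.camera("wrist")
for ce,a,mc in blobs(masks(im)["yellow"],200,9000):print(a,mc,ray(c,mc[0],.036))
go(.4725,.2935,.009,1.404)
E
```

```text
t: 14.98
ee_pos: [0.4727, 0.2925, 0.1178]
eef_rot: [-3.141, 0.001, 1.402]
ft_force: [-0.1, -0.5, -0.4]
width: 0.0852
gripper_force: 0.0
1338 ((317.9175109863281, 244.04124450683594), 26.994922637939453) [0.4711048  0.29352835 0.036     ]
shift [  1.2  -0.6 109. ] [ 0.     0.001 -0.003]
```

```bash
python3 -m jog '[1,-1.5,25,0,0,0,1, 0,0,25,0,0,0,1, 0,0,25,0,0,0,1, 0,0,20,0,0,0,1, 0,0,10,0,0,0,1, 0,0,4,0,0,0,1, 0,0,0,0,0,0,1, 0,0,0,0,0,0,0, 0,0,0,0,0,0,0, 0,0,0,0,0,0,0, 0,0,0,0,0,0,0, 0,0,0,0,0,0,0, 0,0,0,0,0,0,0, 0,0,0,0,0,0,0]' 40; python3 -c "
from h import *
go(.6514,-.109,.12,1.404)"
```

```text
t: 16.2
ee_pos: [0.4712, 0.295, 0.0098]
eef_rot: [3.141, -0.0, 1.403]
ft_force: [-0.9, -1.2, 9.7]
width: 0.0288
gripper_force: 38.7
shift [-368.1  245.3 -110.2] [ 0.001 -0.    -0.001]
```

```bash
python3 -m jog '[0,0,-8,0,0,0,0, 0,0,-20,0,0,0,0, 0,0,-25,0,0,0,0, 0,0,-30,0,0,0,0, 0,0,-22,0,0,0,0, 0,0,-10,0,0,0,0]'; python3 -m jog '[-12,8,0,0,0,0,0, -22,14,0,0,0,0,0, -29,20,0,0,0,0,0, -29,20,0,0,0,0,0, -29,20,0,0,0,0,0, -29,20,0,0,0,0,0, -29,20,0,0,0,0,0, -29,20,0,0,0,0,0, -29,20,0,0,0,0,0, -29,20,0,0,0,0,0, -29,20,0,0,0,0,0, -24,15,0,0,0,0,0, -20,12,0,0,0,0,0, -14,8,0,0,0,0,0, -9,5,0,0,0,0,0, -5,3,0,0,0,0,0, 0,0,0,0,0,0,0, 0,0,0,0,0,0,0]'; python3 - <<'E'
from h import *
go(.6514,-.108,.0218,1.404)
c=r.get_calibration("wrist");im=r.camera("wrist");cv2.imwrite("pics/w7.png",im[:,:,::-1])
print(pix(c,(.6514,-.109,.012)))
E
```

```text
t: 16.7
ee_pos: [0.4717, 0.2954, 0.1274]
eef_rot: [3.139, -0.002, 1.403]
ft_force: [0.8, 0.3, -1.7]
width: 0.0289
gripper_force: 39.7
t: 18.2
ee_pos: [0.6509, -0.1069, 0.124]
eef_rot: [-3.141, -0.001, 1.404]
ft_force: [-0.2, 0.2, -1.3]
width: 0.0286
gripper_force: 39.7
shift [ -1.1   0.7 102.2] [-0.    -0.001 -0.   ]
[322.63453472 233.213089  ]
```

View pics/w7.png

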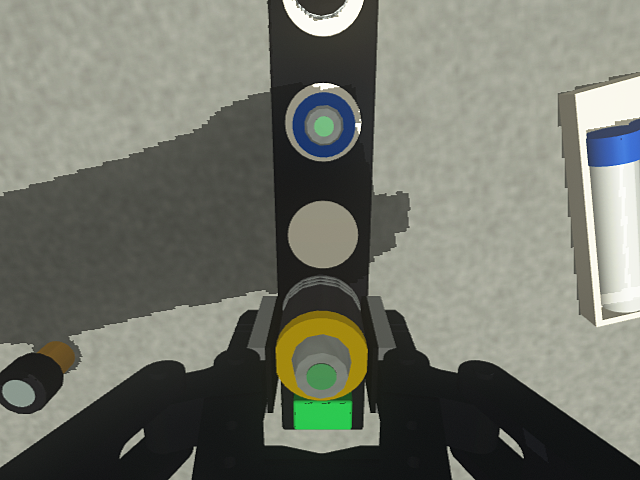

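The mark is at (323,234), matching the prediction, and yellow is straight in the fingers. Lowering.

```bash
python3 -m jog '[-1,0,20,0,0,0,0, 0,0,25,0,0,0,0, 0,0,25,0,0,0,0, 0,0,15,0,0,0,0, 0,0,9,0,0,0,0, 0,0,4,0,0,0,0, 0,0,1,0,0,0,0, 0,0,1,0,0,0,0, 0,0,0,0,0,0,0, 0,0,0,0,0,0,0]'; python3 -c "
from h import *
go(.6514,-.108,.0218)"
```

```text
t: 19.08
ee_pos: [0.6514, -0.109, 0.025]
eef_rot: [3.14, -0.0, 1.403]
ft_force: [-0.5, 0.4, -1.8]
width: 0.0286
gripper_force: 39.8
shift [ 1.  -0.2  3.2]
```

```bash
python3 -m jog '[1,0,1,0,0,0,0, 0,0,1,0,0,0,0, 0,0,0.5,0,0,0,0, 0,0,0.5,0,0,0,0, 0,0,0,0,0,0,0, 0,0,0,0,0,0,0]'
```

```text
t: 19.58
ee_pos: [0.6512, -0.1079, 0.0219]
eef_rot: [3.141, 0.0, 1.403]
ft_force: [-4.0, 0.5, 10.0]
width: 0.0286
gripper_force: 41.2
```

```bash
python3 -m jog '[0,0,-0.2,0,0,0,0.4, 0,0,0,0,0,0,0.45, 0,0,0,0,0,0,0.6, 0,0,0,0,0,0,0.8, 0,0,0,0,0,0,1, 0,0,0,0,0,0,1, 0,0,0,0,0,0,1, 0,0,-10,0,0,0,1, 0,0,-20,0,0,0,1, 0,0,-25,0,0,0,1, 0,0,-25,0,0,0,1, 0,0,-20,0,0,0,1, 0,0,-10,0,0,0,1, 0,0,0,0,0,0,1]'; python3 - <<'E'
from h import *
c=r.get_calibration("wrist");im=r.camera("wrist");cv2.imwrite("pics/w8.png",im[:,:,::-1])
for ce,a,mc in blobs(masks(im)["yellow"],200,9000):print(a,mc,ray(c,mc[0],.048))
go(.464,.187,.12,1.404)
E
```

```text
t: 20.75
ee_pos: [0.6522, -0.1081, 0.1341]
eef_rot: [3.138, -0.0, 1.403]
ft_force: [0.2, 0.2, 0.5]
width: 0.0851
gripper_force: 0.0
1282 ((318.81280517578125, 245.13270568847656), 26.471330642700195) [ 0.65107455 -0.10922206  0.048     ]
shift [ 259.6 -234.2   11.9] [ 0.002  0.    -0.001]
```

Yellow is on mark 2 at (0.6511, −0.1092), which is centred. Next is red.

```bash
python3 -m jog '[12,-11,0,0,0,0,1, 20,-18,0,0,0,0,1, 26,-24,0,0,0,0,1, 26,-24,0,0,0,0,1, 26,-24,0,0,0,0,1, 26,-24,0,0,0,0,1, 26,-24,0,0,0,0,1, 26,-23,0,0,0,0,1, 23,-20,0,0,0,0,1, 20,-18,4,0,0,0,1, 15,-12,4,0,0,0,1, 9,-8,4,0,0,0,1, 5,-5,0,0,0,0,1, 0,0,0,0,0,0,1, 0,0,0,0,0,0,1]'; python3 - <<'E'
from h import *
c=r.get_calibration("wrist");im=r.camera("wrist")
for ce,a,mc in blobs(masks(im)["red"],200,9000):print(a,mc,ray(c,mc[0],.026))
go(.464,.187,.003,1.404)
E
```

```text
t: 22.05
ee_pos: [0.4629, 0.1871, 0.119]
eef_rot: [-3.141, 0.001, 1.403]
ft_force: [0.2, 0.8, -0.3]
width: 0.0856
gripper_force: 0.0
1166 ((321.8141784667969, 239.58058166503906), 25.60948371887207) [0.46322862 0.18687013 0.026     ]
shift [  0.4   0.7 116.1] [-0.     0.    -0.002]
```

```bash
python3 -m jog '[0,0,25,0,0,0,1, 0,0,25,0,0,0,1, 0,0,25,0,0,0,1, 0,0,20,0,0,0,1, 0,0,12,0,0,0,1, 0,0,6,0,0,0,1, 0,0,2,0,0,0,1, 0,0,0,0,0,0,1, 0,0,0,0,0,0,0, 0,0,0,0,0,0,0, 0,0,0,0,0,0,0, 0,0,0,0,0,0,0, 0,0,0,0,0,0,0, 0,0,0,0,0,0,0, 0,0,0,0,0,0,0]' 40; python3 -c "
from h import *
go(.6401,-.176,.12,1.404)"
```

```text
t: 23.35
ee_pos: [0.4631, 0.1877, 0.0049]
eef_rot: [3.141, -0.0, 1.403]
ft_force: [-1.4, -0.3, 10.1]
width: 0.0292
gripper_force: 38.7
shift [-329.   235.4 -115.1] [ 0.001 -0.    -0.001]
```

```bash
python3 -m jog '[0,0,-8,0,0,0,0, 0,0,-20,0,0,0,0, 0,0,-25,0,0,0,0, 0,0,-30,0,0,0,0, 0,0,-22,0,0,0,0, 0,0,-12,0,0,0,0]'; python3 -m jog '[-11,8,0,0,0,0,0, -20,14,0,0,0,0,0, -28,20,0,0,0,0,0, -28,20,0,0,0,0,0, -28,20,0,0,0,0,0, -28,20,0,0,0,0,0, -28,20,0,0,0,0,0, -28,20,0,0,0,0,0, -28,20,0,0,0,0,0, -28,20,0,0,0,0,0, -24,17,0,0,0,0,0, -20,14,0,0,0,0,0, -14,10,0,0,0,0,0, -10,7,0,0,0,0,0, -5,4,0,0,0,0,0, -1,1,0,0,0,0,0, 0,0,0,0,0,0,0, 0,0,0,0,0,0,0]'; python3 - <<'E'
from h import *
go(.6401,-.1755,.0169,1.404)
c=r.get_calibration("wrist");im=r.camera("wrist");cv2.imwrite("pics/w9.png",im[:,:,::-1])
print(pix(c,(.6401,-.176,.012)))
E
```

```text
t: 23.85
ee_pos: [0.4635, 0.1879, 0.1244]
eef_rot: [3.139, -0.002, 1.403]
ft_force: [1.0, 0.1, -1.6]
width: 0.0285
gripper_force: 39.6
t: 25.35
ee_pos: [0.6394, -0.1746, 0.1214]
eef_rot: [-3.141, -0.001, 1.404]
ft_force: [-0.0, -0.1, -0.8]
width: 0.0288
gripper_force: 39.7
shift [ -0.8   0.9 104.5] [-0.    -0.001  0.   ]
[322.66390822 233.20579047]
```

View pics/w9.png

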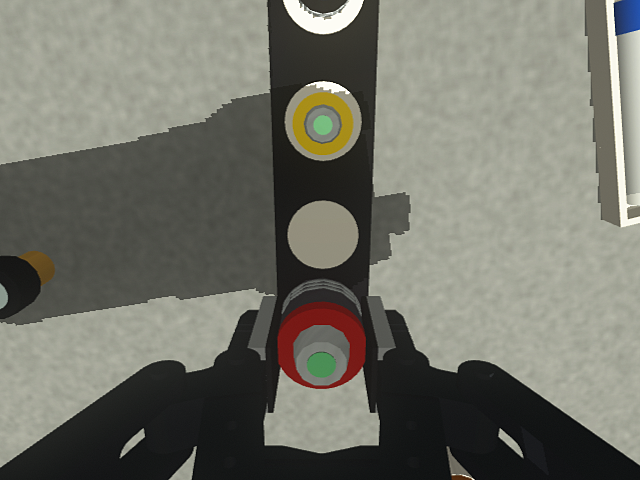

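The mark is at (323,234), as predicted, and red is straight in the fingers. Lowering.

```bash
python3 -m jog '[-1,0,20,0,0,0,0, 0,0,25,0,0,0,0, 0,0,25,0,0,0,0, 0,0,17,0,0,0,0, 0,0,9,0,0,0,0, 0,0,4,0,0,0,0, 0,0,1,0,0,0,0, 0,0,1,0,0,0,0, 0,0,0,0,0,0,0, 0,0,0,0,0,0,0]'; python3 -c "
from h import *
go(.6401,-.1755,.0169)"
```

```text
t: 26.23
ee_pos: [0.6399, -0.1771, 0.0203]
eef_rot: [3.14, 0.0, 1.403]
ft_force: [-0.2, -0.2, -0.4]
width: 0.0282
gripper_force: 39.7
shift [ 1.6 -0.1  3.4]
```

```bash
python3 -m jog '[1.5,0,1,0,0,0,0, 0,0,1,0,0,0,0, 0,0,0.5,0,0,0,0, 0,0,0.5,0,0,0,0, 0,0,0.2,0,0,0,0, 0,0,0,0,0,0,0, 0,0,0,0,0,0,0]'
```

```text
t: 26.82
ee_pos: [0.6397, -0.1754, 0.0169]
eef_rot: [3.141, 0.0, 1.403]
ft_force: [-4.6, 2.1, 12.6]
width: 0.0281
gripper_force: 41.2
```

```bash
python3 -m jog '[0,0,-0.2,0,0,0,0.4, 0,0,0,0,0,0,0.45, 0,0,0,0,0,0,0.6, 0,0,0,0,0,0,0.8, 0,0,0,0,0,0,1, 0,0,0,0,0,0,1, 0,0,0,0,0,0,1, 0,0,-10,0,0,0,1, 0,0,-20,0,0,0,1, 0,0,-25,0,0,0,1, 0,0,-25,0,0,0,1, 0,0,-25,0,0,0,1, 0,0,-15,0,0,0,1, 0,0,0,0,0,0,1]';  python3 -m jog '[-20,0,-10,0,0,0,1, -30,0,-10,0,0,0,1, -30,-10,-10,0,0,0,1, -30,-20,0,0,0,0,1, -30,-20,0,0,0,0,1, -30,-20,0,0,0,0,1, -30,-20,0,0,0,0,1, -20,-10,0,0,0,0,1, -10,0,0,0,0,0,1, 0,0,0,0,0,0,1, 0,0,0,0,0,0,1]'; python3 - <<'E'
from h import *
im=r.camera("top");c=r.get_calibration("top");M=masks(im);big=cv2.resize(im[180:340,150:500],None,fx=2.2,fy=2.2)
cv2.imwrite("pics/top1.png",big[:,:,::-1])
T=dict(red=(.6401,-.176),yellow=(.6514,-.109),blue=(.6626,-.0419),white=(.6738,.0252))
for k in H:
    for ce,a,mc in blobs(M[k],15,300):
        p=ray(c,mc[0],H[k]+.012)
        if abs(p[0]-.66)<.04 and abs(p[1]+.07)<.15:print(k,a,p[:2].round(4),T[k])
E
```

```text
t: 27.98
ee_pos: [0.6413, -0.1759, 0.1408]
eef_rot: [3.136, 0.0, 1.403]
ft_force: [0.0, -0.7, 1.1]
width: 0.0851
gripper_force: 0.0
t: 28.9
ee_pos: [0.503, -0.3852, 0.1663]
eef_rot: [3.141, -0.001, 1.403]
ft_force: [-0.0, 0.8, -0.4]
width: 0.0853
gripper_force: 0.0
red 81 [ 0.6389 -0.1749] (0.6401, -0.176)
yellow 93 [ 0.6511 -0.1092] (0.6514, -0.109)
blue 99 [ 0.6631 -0.0415] (0.6626, -0.0419)
white 234 [0.665  0.0244] (0.6738, 0.0252)
white 110 [ 0.6521 -0.0406] (0.6738, 0.0252)
white 27 [ 0.6619 -0.0415] (0.6738, 0.0252)
white 110 [ 0.6415 -0.1042] (0.6738, 0.0252)
white 30 [ 0.6485 -0.1076] (0.6738, 0.0252)
white 110 [ 0.631  -0.1678] (0.6738, 0.0252)
white 28 [ 0.636  -0.1721] (0.6738, 0.0252)
```

View pics/top1.png

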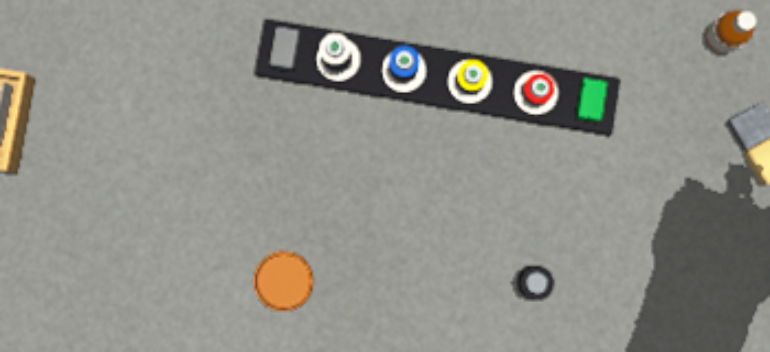

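All four objectives stand upright, running red, yellow, blue, white from the green block. Red, yellow and blue measure within 2 mm of their mark centres. White's ring blends into its mark from above, but the wrist view showed it centred. The dish at (284,281) in the crop and the eyepiece haven't moved. Handing in.

```bash
python3 -c "
from rig import r
print(r.close_job())"
```

```text
the job is handed in; nothing more can be done
None
```

The job is handed in: the four objectives stand upright on their marks, red, yellow, blue and white from the green block, with the dish left where it was and about 29 s of the 96 s used.

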